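# Set the empty last jack to its middle notch

## Task

Set the toe rest of the empty last jack for a medium last: with the fingertips, push the sprung slide in by its steel thumb plate until its catch has gone over the middle one of the three stop pins, then let go, so that the slide springs back and stays latched on that middle pin. Only push it, grip nothing, and leave the jack with the last on it and the tools and things on the bench where they are.

Things in the scene. Friction and masses are not known exactly. Their poses are not given: they have to be found in the camera images.
- jack: The empty last jack, screwed down: cast bed plate 400 x 110 x 12 mm, two steel bars, a slide on them (thumb plate outermost, then a forked column with padded toe rest, top 143 mm high, 70 mm inward of the plate's face), a heel post with a bare pin 113 mm high at x = 165 mm. Origin at bench height, 10 mm short of the bed's middle; x along the bars towards the heel post, z up.
- toe_slide (a joint): How far the empty jack's sprung slide is pushed towards its heel post, in m: 0 fully out, 0.092 the far stop. A spring drives it outward, 5 N at 0, 10 N at the far stop; drag and catch add 1 to 6 N. Its one-way catch rides over three stop pins; let go, it rests at 0.028 (first), 0.053 (middle) or 0.078 (last pin): for the middle, let go between 0.055 and 0.076. Starts fully out or on the first pin.
- catch (a joint): Lift of that catch in rad: 0 is fully down (behind a pin, or between pins), about 0.14 when riding over the top of a pin, 0.20 the most. Pressing its release bar down 8 to 11 mm lifts it and lets the slide fly back out.
- thumb_face (a point): Middle of the outer face (away from the heel post) of the steel thumb plate at the slide's outer end: 8 mm thick, 56 mm wide, upright from 37 to 97 mm above the bench. This point is 67 mm above the bench, 30 mm below the plate's top, and moves with the slide; x points through the plate in the direction to push, z up. Free space lies outward of it.
- release_bar (a point): Middle of the catch's cross bar, a steel rod 10 mm thick and 90 mm long across the slide, 67 mm above the bench, 60 mm inward of the thumb plate's outer face and 17 mm short of the column. Not needed unless the slide was pushed too far.
- middle_pin (a point): Middle of the middle stop pin, one of three 8 mm steel pins 25 mm apart that cross the gap between the slide bars, 26 mm above the bench.
- loaded_jack: The other, like jack, same frame, with a 270 mm wooden last mounted upside down on it (sole 172 mm above the bench, overhanging the heel end by 15 mm), its slide jammed against the toe. Not to be touched. The two jacks lie side by side, in either order.
- spare_last: A loose wooden shoe last standing on its sole, 270 x 90 x 97 mm; origin under the heel's back, x to the toe.
- hammer: A loose hammer, 250 mm, lying along its x; origin under its middle.
- awl: A loose awl lying between the jacks: wooden handle 100 mm by 24 mm, 70 mm blade to +x.
- tack_tin: A round steel tack tin with its lid on, 63 mm across, 38 mm high, between the jacks; origin under its centre.
- glue_jar: A closed amber glass jar, 68 mm across, 85 mm high; origin under its centre.
- rule: A flat metal rule, 150 x 26 x 5 mm; origin under its centre.

How it is judged:
By the outcome, as a careful person would: the job done as asked, in the order asked, and still so for the second after the job is handed in, with the robot touching nothing.
It also fails if it takes over 38 s, if anything falls off the work surface, if the arm or the gripper's body presses on something with over 40 N, if the wrist force passes 120 N, or if a joint passes its speed limit or range.

## Robot

A 6-joint arm with a two-finger parallel gripper is mounted at the origin on the work surface. World frame = base frame: x ahead of the robot, y to its left, z up, the work surface at z = 0. Lengths are in m, angles in rad, forces in N, time in s.
With the tool pointing down it reaches from about 0.3 to 0.775 m from the base axis. Payload 14.6 kg.
Tool frame: the origin (TCP) lies at the very end of the fingers, on their centre line; the grasp point (between the pads) lies 19 mm behind it; z points along the fingers, y is the line along which they close (so a half turn about z gives the same grasp; the last joint's range is limited). The gripper opens to 94 mm and grips with 3 to 60 N. Pads are 16 mm wide; open, the fingers measure 119 mm over their backs; the gripper's body (75 mm by 177 mm) begins 78 mm behind the grasp point.
Start: joints at [-1.261, 0.3, 1.521, -0, 1.321, -0.067], TCP at [0.202, -0.511, 0.205] pointing down, gripper open.
Joint ranges: [-3.03, 3.03], [-0.79, 2.21], [0.23, 2.52], [-1.04, 4.18], [0, 3.07], [-2.55, 2.55]. Speed limits (rad/s): [2.22, 2.22, 2.57, 3.14, 3.14, 3.14].

## Interface

Orientations are given as a 3x3 rotation matrix whose columns are the frame's x, y, z axes.
In Python, from bench import robot, vision gives the robot as it stands.
- The arm moves only by the shell command python3 -m inch 'ROWS' [FORCE]. ROWS is JSON, a list of rows, each an object of numbers: "tx", "ty", "tz": the shift along the tool's x, y, z in mm; "ax", "ay", "az": the turn, a rotation vector about the tool's x, y, z in rad; "claw": the opening, from -1 (shut) to 1 (fully open). A call has exactly 8 rows; each row shifts and turns the commanded pose from where the row before left it, along the tool's axes as they then stand; what a row does not reach is not made up. A row lasts 1/10 s, in which the tool goes at most 50 mm and 8.59 degrees, less where a joint would pass 70% of its speed; a pose out of reach is approached as far as the arm can. A call with a gripper value outside its range is refused whole. The fingers move at their own pace and stop on an object; FORCE is the grip in N (left out, the last holds). Time passes only in rows, so rows that do not move let the fingers close, or fill a call up. It gives the time, the measured TCP pose, the force, the opening and the grip force at its end, in the units of the state.
- robot.get_state(): the state, without advancing time (a new reading comes with each control period).
- vision.read_camera(name): name is "scene" or "top" or "wrist"; returns a dict with "image" (384x512x3 uint8, red, green, blue), "fx", "fy", "cx", "cy" (pixels), "extrinsics" (4x4, takes a point from world to camera coordinates). Camera axes: x right, y up, looking along -z (the intrinsics and any distortion apply to the point x, -y, -z); pixel columns grow to the right and rows downward; lengths in m; the calibration is good to about 2 mm. A picture is of the moment at which its call begins. There is no depth.
- robot.close_job(): hands the job in; it is judged then, once.
The state is a dict: "t": time; "joints": joint angles; "joint_velocities": joint speeds; "joint_efforts": joint torques, N m; "tcp_pos": TCP position; "eef_rot": TCP orientation; "ft_force": force on the tool from outside, world axes, zero at the start; "torque": the same for the moment, N m; "grip_width": finger opening in m; "grasp_force": force on a finger pad.
Only numpy, scipy, OpenCV 4.12 (cv2) and the standard library are available. Lean on these libraries where they do the work, as an engineer would, in place of code of your own. Each camera call takes 0.05 s, during which the arm holds its last target. There are 200 camera calls.

## Working session

There is one attempt and no reset: what is moved stays moved. The work goes in short steps, Python scripts to look and compute and a shell command to move; the robot and the scene stay as the last step left them, time stands still between calls to the robot, and variables do not carry over. Pictures are saved under pics/ and viewed, at most 10 in all, crops included, and the job is handed in when it is done.

```bash
mkdir -p pics; python3 - <<'E'
from bench import robot, vision
import cv2,pickle
for n in ("scene","top"):
    c=vision.read_camera(n); pickle.dump(c,open(f"{n}.pkl","wb"))
    cv2.imwrite(f"pics/{n}0.png",cv2.resize(c["image"][:,:,::-1],(800,600)))
    print(n,{k:c[k] for k in c if k!="image"})
s=robot.get_state();print(s["t"],s["tcp_pos"],s["eef_rot"],s["grip_width"])
E
```

```text
scene {'fx': 432.7490717649159, 'fy': 432.7490717649159, 'cx': 249.91443958513838, 'cy': 191.68092942085693, 'extrinsics': array([[-0.62866751,  0.77763377,  0.00793006,  0.39416309],
       [-0.55753849, -0.45779647,  0.69251225,  0.26184384],
       [ 0.54215127,  0.43093864,  0.72136252, -1.7935153 ],
       [ 0.        ,  0.        ,  0.        ,  1.        ]])}
top {'fx': 486.39616949026544, 'fy': 486.39616949026544, 'cx': 256.20467531678605, 'cy': 189.4528556440685, 'extrinsics': array([[-0.0028227 , -0.999948  , -0.00979953, -0.01901781],
       [ 0.99878127, -0.00330201,  0.04924506, -0.57131296],
       [-0.04927486, -0.00964858,  0.99873865, -1.43827568],
       [ 0.        ,  0.        ,  0.        ,  1.        ]])}
0.1 [ 0.20229601 -0.51120626  0.20495953] [[ 9.29856433e-01  3.67922431e-01 -3.15048661e-04]
 [ 3.67922561e-01 -9.29855946e-01  9.52905108e-04]
 [ 5.76452936e-05 -1.00197845e-03 -9.99999496e-01]] 0.09379724496064198
```

View pics/scene0.png

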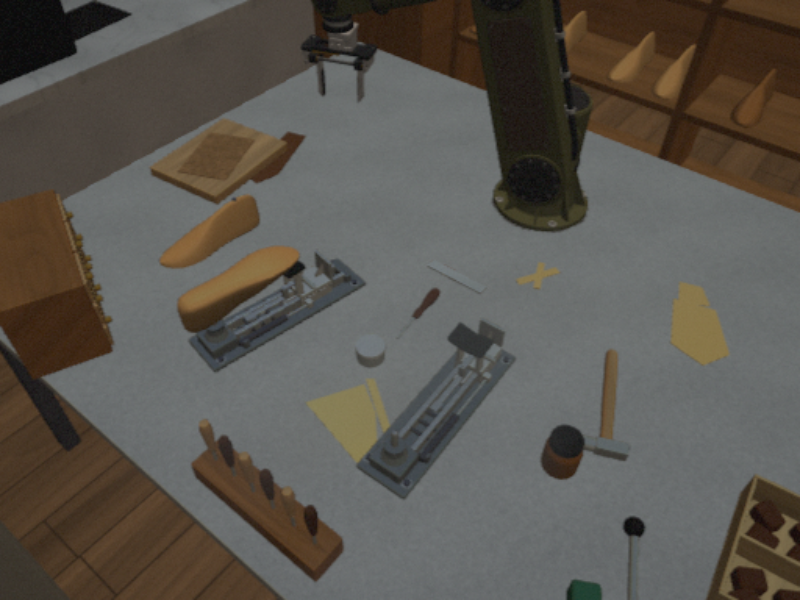

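View pics/top0.png

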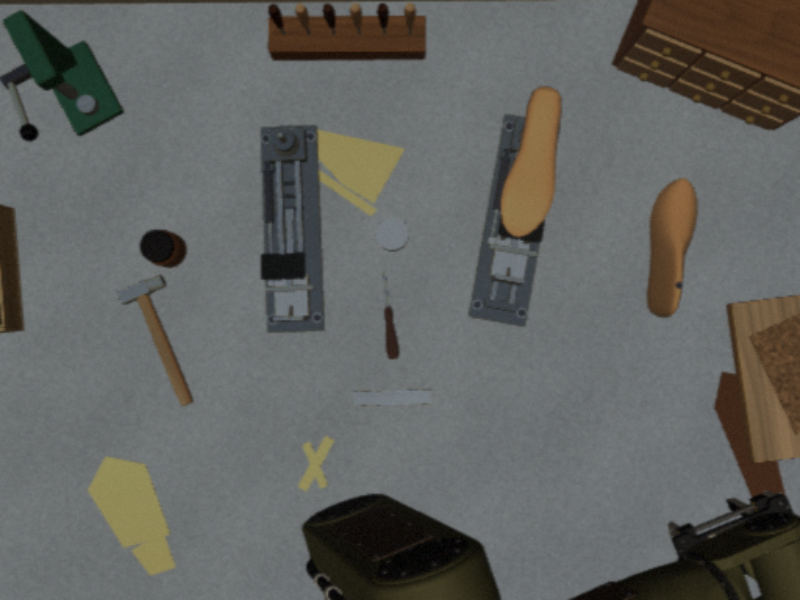

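The empty jack is the left one. In the top view its bed corners are at about (262,127), (318,125), (324,330) and (268,331), with the thumb plate near (291,318) facing the robot. Next I'll compute its pose and view zoomed crops.

```bash
cat > h.py <<'E'
import numpy as np
def ray(c,u,v,z):
    E=c["extrinsics"];R,t=E[:3,:3],E[:3,3]
    d=R.T@np.array([(u-c["cx"])/c["fx"],-(v-c["cy"])/c["fy"],-1]);o=-R.T@t
    return o+d*(z-o[2])/d[2]
def proj(c,p):
    q=c["extrinsics"][:3,:3]@np.asarray(p)+c["extrinsics"][:3,3]
    return c["cx"]-c["fx"]*q[0]/q[2], c["cy"]+c["fy"]*q[1]/q[2]
E
python3 - <<'E'
import pickle,cv2,numpy as np
from h import *
t=pickle.load(open("top.pkl","rb"));s=pickle.load(open("scene.pkl","rb"))
C=np.array([ray(t,u*.64,v*.64,.012) for u,v in((262,127),(318,125),(324,330),(268,331))]);print(C.round(3))
h=(C[0]+C[1])/2;o=(C[2]+C[3])/2;d=(h-o)[:2];print(np.linalg.norm(d));d/=np.linalg.norm(d)
m=(h+o)[:2]/2-.01*d;print("origin",m,"yaw",np.arctan2(d[1],d[0]))
print("pad", ray(t,283*.64,266*.64,.143))
a=cv2.resize(t["image"][70:225,150:225,::-1],None,fx=3.8,fy=3.8,interpolation=3)
b=cv2.resize(s["image"][195:320,220:340,::-1],None,fx=4,fy=4,interpolation=3)
im=np.zeros((600,800,3),np.uint8);im[:a.shape[0],:a.shape[1]]=a;im[:b.shape[0],300:300+b.shape[1]]=b
im=cv2.convertScaleAbs(im,alpha=1.6);cv2.imwrite("pics/crop1.png",im)
E
```

```text
[[0.9   0.246 0.012]
 [0.904 0.138 0.012]
 [0.507 0.125 0.012]
 [0.505 0.233 0.012]]
0.3960998229532681
origin [0.69395613 0.18516903] yaw 0.03333811913117327
pad [0.61807152 0.18279813 0.143     ]
```

View pics/crop1.png

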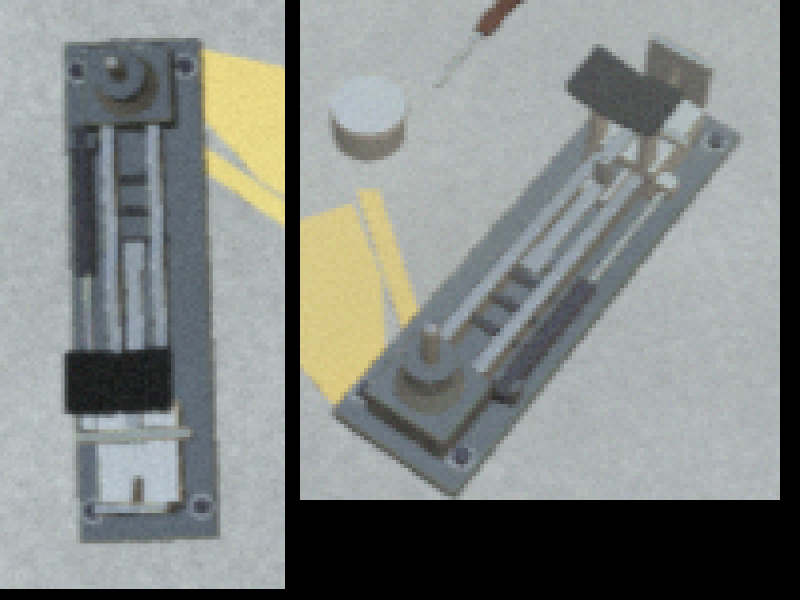

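```bash
python3 - <<'E'
import pickle
from h import *
t=pickle.load(open("top.pkl","rb"));s=pickle.load(open("scene.pkl","rb"))
m=np.array([.694,.1852]);a=.0333;R=np.array([[np.cos(a),np.sin(a)],[-np.sin(a),np.cos(a)]])
T=lambda u,v,z:ray(t,150+u/3.8,70+v/3.8,z)
S=lambda u,v,z:ray(s,220+(u-300)/4,195+v/4,z)
for n,p in dict(bar=T(133,434,.067),plateL=T(97,513,.097),plateR=T(182,513,.097),pin3=T(130,180,.026),pin2=T(130,210,.026),tip=T(134,240,.03),pad=T(118,381,.143),post=T(112,62,.113),
 s_pinA=S(525,278,.026),s_pinB=S(505,300,.026),s_pinC=S(485,325,.026),s_plTL=S(650,40,.097),s_plTR=S(713,70,.097),s_post=S(431,327,.113),
 c1=S(335,412,.012),c2=S(452,494,.012),c3=S(742,138,.012)).items(): print(n,p.round(3),(R@(p[:2]-m)).round(3))
E
```

```text
bar [0.584 0.184 0.067] [-0.11   0.002]
plateL [0.524 0.206 0.097] [-0.169  0.026]
plateR [0.524 0.143 0.097] [-0.171 -0.037]
pin3 [0.787 0.194 0.026] [0.093 0.005]
pin2 [0.763 0.193 0.026] [0.069 0.006]
tip [0.739 0.19  0.03 ] [0.045 0.003]
pad [0.618 0.183 0.143] [-0.076  0.   ]
post [0.858 0.194 0.113] [0.164 0.003]
s_pinA [0.737 0.19  0.026] [0.043 0.003]
s_pinB [0.762 0.19  0.026] [0.068 0.002]
s_pinC [0.788 0.191 0.026] [0.094 0.003]
s_plTL [0.535 0.158 0.097] [-0.159 -0.021]
s_plTR [0.53  0.214 0.097] [-0.162  0.034]
s_post [0.859 0.196 0.113] [0.165 0.005]
c1 [0.905 0.148 0.012] [ 0.21  -0.045]
c2 [0.902 0.251 0.012] [0.211 0.059]
c3 [0.508 0.24  0.012] [-0.184  0.061]
```

```bash
python3 -m inch '[{"az":0.115,"claw":-1},{"az":0.115,"claw":-1},{"az":0.113,"claw":-1},{"tx":14,"ty":-36,"claw":-1},{"tx":14,"ty":-36,"claw":-1},{"tx":14,"ty":-36,"claw":-1},{"tx":14,"ty":-36,"claw":-1},{"tx":14,"ty":-36,"claw":-1}]' 10
python3 -m inch '[{"tx":16,"ty":-40,"claw":-1},{"tx":16,"ty":-40,"claw":-1},{"tx":16,"ty":-40,"claw":-1},{"tx":16,"ty":-40,"claw":-1},{"tx":16,"ty":-40,"claw":-1},{"tx":16,"ty":-40,"claw":-1},{"tx":16,"ty":-40,"claw":-1},{"tx":16,"ty":-40,"claw":-1}]'
python3 -c "
from bench import robot;s=robot.get_state();print(s['eef_rot'].round(3),s['ft_force'])"
```

```text
[[ 0.93   0.368 -0.   ]
 [ 0.368 -0.93   0.001]
 [ 0.    -0.001 -1.   ]] [-0.29924985  0.09454245 -0.31339583]validation failed for argument at $[0]...
validation failed for argument at $[0]...
```

```bash
python3 -m inch '[{"tx":0,"ty":0,"tz":0,"ax":0,"ay":0,"az":0.115,"claw":-1},{"tx":0,"ty":0,"tz":0,"ax":0,"ay":0,"az":0.115,"claw":-1},{"tx":0,"ty":0,"tz":0,"ax":0,"ay":0,"az":0.113,"claw":-1},{"tx":14,"ty":-36,"tz":0,"ax":0,"ay":0,"az":0,"claw":-1},{"tx":14,"ty":-36,"tz":0,"ax":0,"ay":0,"az":0,"claw":-1},{"tx":14,"ty":-36,"tz":0,"ax":0,"ay":0,"az":0,"claw":-1},{"tx":14,"ty":-36,"tz":0,"ax":0,"ay":0,"az":0,"claw":-1},{"tx":14,"ty":-36,"tz":0,"ax":0,"ay":0,"az":0,"claw":-1}]' 10
python3 -c "
from bench import robot;s=robot.get_state();print(s['eef_rot'].round(3),s['ft_force'])"
```

```text
t: 0.9
tcp_pos: [0.2664, -0.3276, 0.2052]
eef_rot: [[0.999, 0.033, -0.0], [0.033, -0.999, 0.0], [-0.0, -0.0, -1.0]]
ft_force: [0.9, -0.0, 0.5]
grip_width: 0.0329
grasp_force: 0.0
[[ 0.999  0.033 -0.   ]
 [ 0.033 -0.999  0.   ]
 [-0.    -0.    -1.   ]] [ 0.91964129 -0.04357974  0.48776629]
```

```bash
python3 -m inch '[{"tx":16,"ty":-39,"tz":0,"ax":0,"ay":0,"az":0,"claw":-1},{"tx":16,"ty":-39,"tz":0,"ax":0,"ay":0,"az":0,"claw":-1},{"tx":16,"ty":-39,"tz":0,"ax":0,"ay":0,"az":0,"claw":-1},{"tx":16,"ty":-39,"tz":0,"ax":0,"ay":0,"az":0,"claw":-1},{"tx":16,"ty":-39,"tz":0,"ax":0,"ay":0,"az":0,"claw":-1},{"tx":16,"ty":-39,"tz":0,"ax":0,"ay":0,"az":0,"claw":-1},{"tx":16,"ty":-39,"tz":0,"ax":0,"ay":0,"az":0,"claw":-1},{"tx":16,"ty":-39,"tz":0,"ax":0,"ay":0,"az":0,"claw":-1}]'
python3 -m inch '[{"tx":16,"ty":-39,"tz":0,"ax":0,"ay":0,"az":0,"claw":-1},{"tx":16,"ty":-39,"tz":0,"ax":0,"ay":0,"az":0,"claw":-1},{"tx":16,"ty":-39,"tz":0,"ax":0,"ay":0,"az":0,"claw":-1},{"tx":16,"ty":-39,"tz":0,"ax":0,"ay":0,"az":0,"claw":-1},{"tx":14,"ty":-36,"tz":0,"ax":0,"ay":0,"az":0,"claw":-1},{"tx":0,"ty":0,"tz":20,"ax":0,"ay":0,"az":0,"claw":-1},{"tx":0,"ty":0,"tz":20,"ax":0,"ay":0,"az":0,"claw":-1},{"tx":0,"ty":0,"tz":0,"ax":0,"ay":0,"az":0,"claw":-1}]'
python3 - <<'E'
from bench import robot, vision
import cv2,pickle
c=vision.read_camera("wrist"); pickle.dump(c,open("wrist.pkl","wb"))
cv2.imwrite("pics/w1.png",cv2.convertScaleAbs(cv2.resize(c["image"][:,:,::-1],(800,600)),alpha=1.5))
E
```

```text
t: 1.7
tcp_pos: [0.3838, -0.0112, 0.2055]
eef_rot: [[0.999, 0.034, 0.0], [0.034, -0.999, -0.0], [0.0, 0.0, -1.0]]
ft_force: [1.8, -0.5, 0.7]
grip_width: 0.0006
grasp_force: 0.0
t: 2.5
tcp_pos: [0.4538, 0.1814, 0.163]
eef_rot: [[0.999, 0.034, -0.005], [0.034, -0.999, -0.001], [-0.005, 0.001, -1.0]]
ft_force: [0.5, 0.0, -0.7]
grip_width: 0.0007
grasp_force: 0.0
```

View pics/w1.png

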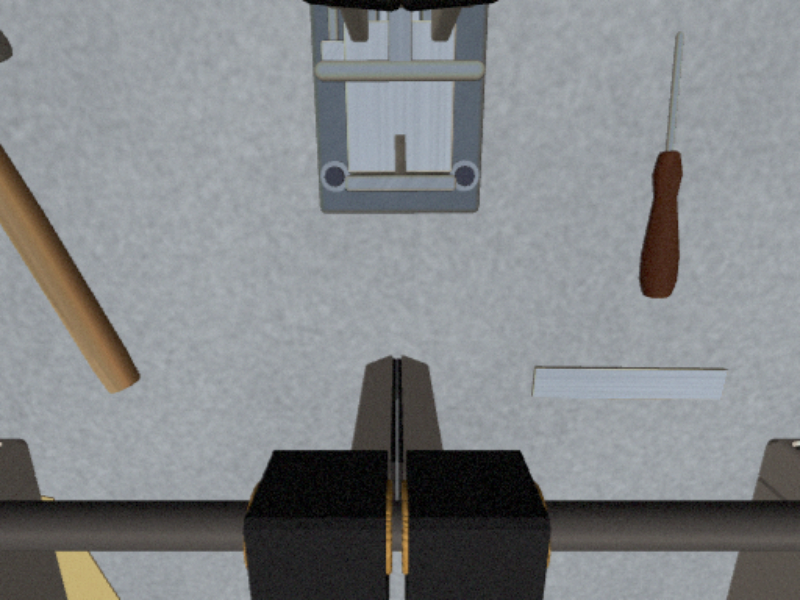

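The wrist view shows the plate top at rows 174–190 and columns 345–455. It is centred on the fingers (column about 398), and the sides look square to the tool.

```bash
python3 - <<'E'
import pickle
from h import *
c=pickle.load(open("wrist.pkl","rb"))
for p in((345,190,.097),(455,190,.097),(400,71,.072),(400,212,.012)):
    print(p,ray(c,p[0]*.64,p[1]*.64,p[2]).round(4))
E
python3 -m inch '[{"tx":0,"ty":0,"tz":20,"ax":0,"ay":0,"az":0,"claw":-1},{"tx":0,"ty":0,"tz":20,"ax":0,"ay":0,"az":0,"claw":-1},{"tx":0,"ty":0,"tz":20,"ax":0,"ay":0,"az":0,"claw":-1},{"tx":0,"ty":0,"tz":20,"ax":0,"ay":0,"az":0,"claw":-1},{"tx":0,"ty":0,"tz":18,"ax":0,"ay":0,"az":0,"claw":-1},{"tx":20,"ty":0,"tz":0,"ax":0,"ay":0,"az":0,"claw":-1},{"tx":20,"ty":0,"tz":0,"ax":0,"ay":0,"az":0,"claw":-1},{"tx":0,"ty":0,"tz":0,"ax":0,"ay":0,"az":0,"claw":-1}]'
```

```text
(345, 190, 0.097) [0.5241 0.2101 0.097 ]
(455, 190, 0.097) [0.526  0.1548 0.097 ]
(400, 71, 0.072) [0.5835 0.1845 0.072 ]
(400, 212, 0.012) [0.5054 0.1811 0.012 ]
t: 3.35
tcp_pos: [0.4972, 0.1828, 0.0686]
eef_rot: [[0.999, 0.033, 0.002], [0.033, -0.999, 0.001], [0.002, -0.001, -1.0]]
ft_force: [0.3, -0.8, 0.2]
grip_width: 0.0004
grasp_force: 0.0
```

```bash
python3 -m inch '[{"tx":5,"ty":0,"tz":0,"ax":0,"ay":0,"az":0,"claw":-1},{"tx":5,"ty":0,"tz":0,"ax":0,"ay":0,"az":0,"claw":-1},{"tx":4,"ty":0,"tz":0,"ax":0,"ay":0,"az":0,"claw":-1},{"tx":2,"ty":0,"tz":0,"ax":0,"ay":0,"az":0,"claw":-1},{"tx":2,"ty":0,"tz":0,"ax":0,"ay":0,"az":0,"claw":-1},{"tx":2,"ty":0,"tz":0,"ax":0,"ay":0,"az":0,"claw":-1},{"tx":2,"ty":0,"tz":0,"ax":0,"ay":0,"az":0,"claw":-1},{"tx":0,"ty":0,"tz":0,"ax":0,"ay":0,"az":0,"claw":-1}]'
```

```text
t: 4.15
tcp_pos: [0.5168, 0.1836, 0.0675]
eef_rot: [[0.999, 0.034, -0.001], [0.034, -0.999, -0.0], [-0.001, 0.0, -1.0]]
ft_force: [-2.8, -0.8, 4.0]
grip_width: 0.0007
grasp_force: 2.0
```

```bash
python3 -m inch '[{"tx":4,"ty":0,"tz":0,"ax":0,"ay":0,"az":0,"claw":-1},{"tx":4,"ty":0,"tz":0,"ax":0,"ay":0,"az":0,"claw":-1},{"tx":4,"ty":0,"tz":0,"ax":0,"ay":0,"az":0,"claw":-1},{"tx":4,"ty":0,"tz":0,"ax":0,"ay":0,"az":0,"claw":-1},{"tx":4,"ty":0,"tz":0,"ax":0,"ay":0,"az":0,"claw":-1},{"tx":4,"ty":0,"tz":0,"ax":0,"ay":0,"az":0,"claw":-1},{"tx":4,"ty":0,"tz":0,"ax":0,"ay":0,"az":0,"claw":-1},{"tx":4,"ty":0,"tz":0,"ax":0,"ay":0,"az":0,"claw":-1}]'
python3 -m inch '[{"tx":2,"ty":0,"tz":0,"ax":0,"ay":0,"az":0,"claw":-1},{"tx":1,"ty":0,"tz":0,"ax":0,"ay":0,"az":0,"claw":-1},{"tx":0,"ty":0,"tz":0,"ax":0,"ay":0,"az":0,"claw":-1},{"tx":0,"ty":0,"tz":0,"ax":0,"ay":0,"az":0,"claw":-1},{"tx":0,"ty":0,"tz":0,"ax":0,"ay":0,"az":0,"claw":-1},{"tx":0,"ty":0,"tz":0,"ax":0,"ay":0,"az":0,"claw":-1},{"tx":0,"ty":0,"tz":0,"ax":0,"ay":0,"az":0,"claw":-1},{"tx":0,"ty":0,"tz":0,"ax":0,"ay":0,"az":0,"claw":-1}]'
python3 - <<'E'
from bench import robot, vision
import cv2,pickle,numpy as np
s=vision.read_camera("scene"); pickle.dump(s,open("s2.pkl","wb"))
t=vision.read_camera("top"); pickle.dump(t,open("t2.pkl","wb"))
a=cv2.resize(t["image"][70:225,150:225,::-1],None,fx=3.8,fy=3.8,interpolation=3)
b=cv2.resize(s["image"][195:320,220:340,::-1],None,fx=4,fy=4,interpolation=3)
im=np.zeros((600,800,3),np.uint8);im[:a.shape[0],:a.shape[1]]=a;im[:b.shape[0],300:300+b.shape[1]]=b
cv2.imwrite("pics/crop2.png",cv2.convertScaleAbs(im,alpha=1.6))
E
```

```text
t: 4.95
tcp_pos: [0.5481, 0.1848, 0.0674]
eef_rot: [[0.999, 0.034, -0.003], [0.034, -0.999, -0.0], [-0.003, 0.0, -1.0]]
ft_force: [-13.6, 0.1, 8.8]
grip_width: 0.0007
grasp_force: 6.7
t: 5.75
tcp_pos: [0.551, 0.185, 0.0674]
eef_rot: [[0.999, 0.034, -0.003], [0.034, -0.999, -0.0], [-0.003, 0.0, -1.0]]
ft_force: [-10.9, 0.3, 5.9]
grip_width: 0.0004
grasp_force: 5.1
```

View pics/crop2.png

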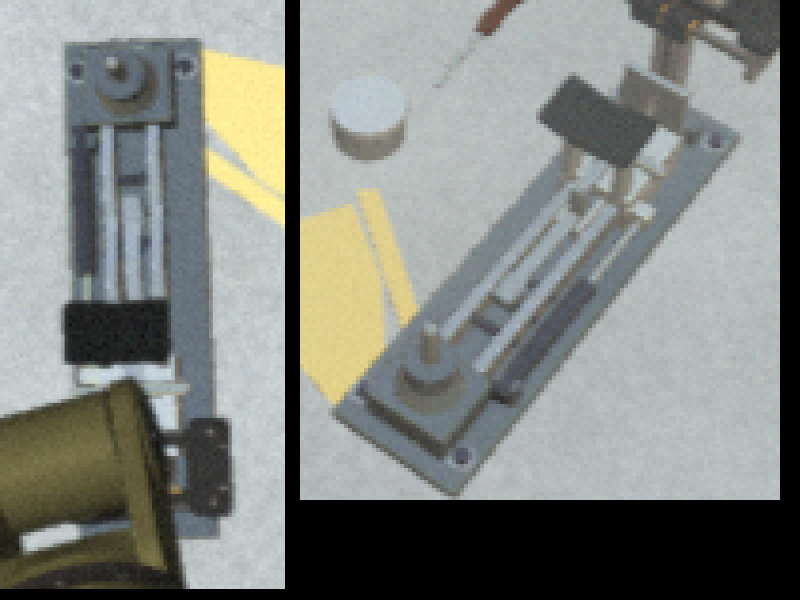

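The pad has moved about 34 mm. The catch nose now covers the second pin, and the third is still visible at row 180 of the top crop. To find which pin it's on, I'll back off and measure the net slide travel: 28 mm means it started at 0, 25 mm means it started on the first pin.

```bash
python3 -m inch '[{"tx":-2,"ty":0,"tz":0,"ax":0,"ay":0,"az":0,"claw":-1},{"tx":-2,"ty":0,"tz":0,"ax":0,"ay":0,"az":0,"claw":-1},{"tx":-2,"ty":0,"tz":0,"ax":0,"ay":0,"az":0,"claw":-1},{"tx":-2,"ty":0,"tz":0,"ax":0,"ay":0,"az":0,"claw":-1},{"tx":0,"ty":0,"tz":0,"ax":0,"ay":0,"az":0,"claw":-1},{"tx":0,"ty":0,"tz":0,"ax":0,"ay":0,"az":0,"claw":-1},{"tx":0,"ty":0,"tz":0,"ax":0,"ay":0,"az":0,"claw":-1},{"tx":0,"ty":0,"tz":0,"ax":0,"ay":0,"az":0,"claw":-1}]'
cat > m.py <<'E'
import pickle,cv2,numpy as np
from scipy.optimize import minimize_scalar
from h import *
from bench import vision
t=pickle.load(open("top.pkl","rb"));t3=vision.read_camera("top");pickle.dump(t3,open("t3.pkl","wb"))
d=np.array([.99945,.0333,0]);P=np.array([.618,.183,.143])
def g(c):return cv2.cvtColor(c["image"],6)
u,v=map(int,map(round,proj(t,P)));tm=g(t)[v-12:v+10,u-18:u+18]
for n,c in(("pushed",pickle.load(open("t2.pkl","rb"))),("now",t3)):
    r=cv2.matchTemplate(g(c)[v-60:v+20,u-30:u+30],tm,cv2.TM_CCOEFF_NORMED)
    _,s,_,(x,y)=cv2.minMaxLoc(r);col=r[y-1:y+2,x];sub=(col[0]-col[2])/2/(col[0]-2*col[1]+col[2])
    dv=y+sub-(60-12); px=proj(t,P+.03*d)[1]-proj(t,P)[1]
    print(n,"score",s,"px",dv,"travel mm",dv/px*30)
E
python3 m.py
```

```text
t: 6.65
tcp_pos: [0.5435, 0.1847, 0.0674]
eef_rot: [[0.999, 0.034, -0.001], [0.034, -0.999, 0.0], [-0.001, -0.0, -1.0]]
ft_force: [-7.9, 1.1, 3.7]
grip_width: 0.0005
grasp_force: 3.8
pushed score 0.9724396467208862 px -12.92651 travel mm 35.459827067440564
now score 0.976902961730957 px -10.194782 travel mm 27.966188849153053
```

```bash
python3 -m inch '[{"tx":-1,"ty":0,"tz":0,"ax":0,"ay":0,"az":0,"claw":-1},{"tx":-1,"ty":0,"tz":0,"ax":0,"ay":0,"az":0,"claw":-1},{"tx":-1,"ty":0,"tz":0,"ax":0,"ay":0,"az":0,"claw":-1},{"tx":-2,"ty":0,"tz":0,"ax":0,"ay":0,"az":0,"claw":-1},{"tx":-5,"ty":0,"tz":0,"ax":0,"ay":0,"az":0,"claw":-1},{"tx":-5,"ty":0,"tz":0,"ax":0,"ay":0,"az":0,"claw":-1},{"tx":0,"ty":0,"tz":0,"ax":0,"ay":0,"az":0,"claw":-1},{"tx":0,"ty":0,"tz":0,"ax":0,"ay":0,"az":0,"claw":-1}]'
python3 m.py; python3 - <<'E'
from bench import vision
import pickle,cv2,numpy as np
s=vision.read_camera("scene");s0=pickle.load(open("scene.pkl","rb"));s2=pickle.load(open("s2.pkl","rb"));t=pickle.load(open("t3.pkl","rb"))
im=np.zeros((600,800,3),np.uint8)
for i,c in enumerate((s0,s2,s)):
    a=cv2.resize(c["image"][225:290,245:325,::-1],None,fx=5,fy=4.6,interpolation=3)
    y,x=divmod(i,2);im[y*300:y*300+299,x*400:x*400+400]=a
a=cv2.resize(t["image"][95:155,165:200,::-1],None,fx=5,fy=5,interpolation=3);im[300:600,450:625]=a
cv2.imwrite("pics/c3.png",cv2.convertScaleAbs(im,alpha=1.8))
E
```

```text
t: 7.5
tcp_pos: [0.529, 0.1841, 0.0676]
eef_rot: [[0.999, 0.034, 0.0], [0.034, -0.999, 0.0], [0.0, -0.0, -1.0]]
ft_force: [-0.1, 0.8, -0.4]
grip_width: 0.0006
grasp_force: 0.0
pushed score 0.9724396467208862 px -12.92651 travel mm 35.459827067440564
now score 0.9815692901611328 px -10.03381 travel mm 27.524611002388333
```

View pics/c3.png

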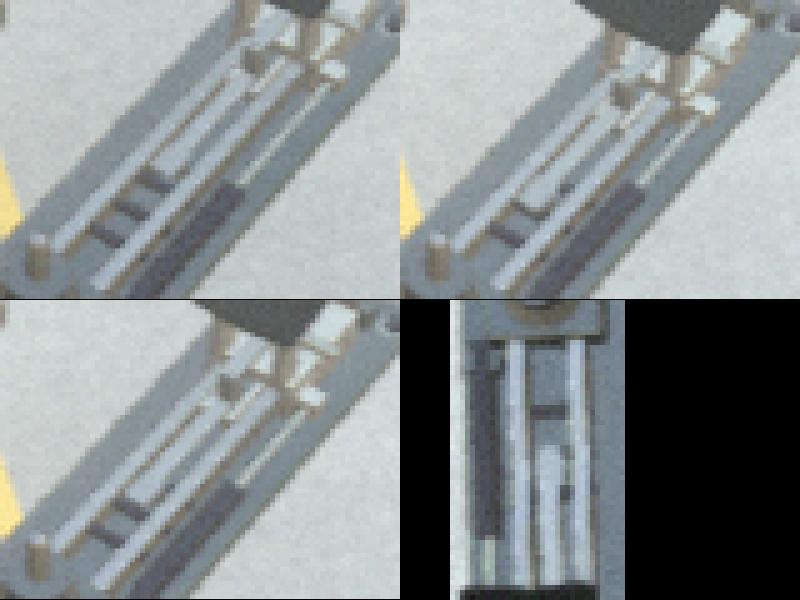

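```bash
python3 - <<'E'
import pickle,cv2,numpy as np
from h import *
from bench import vision
d=np.array([.99945,.0333,0])
J=lambda x,y,z:np.array([.694+x-.0333*y,.1852+.0333*x+y,z])
g=lambda c:cv2.cvtColor(c["image"],6)
for n,f in(("scene","scene.pkl"),("top","top.pkl")):
    a=pickle.load(open(f,"rb"));b=vision.read_camera(n)
    for nm,P,hw in(("pad",J(-.076,0,.143),(14,12)),("bar",J(-.11,.003,.067),(12,5)),("plate",J(-.166,.003,.09),(9,8))):
        u,v=proj(a,P);best=[]
        A=cv2.resize(g(a),None,fx=8,fy=8,interpolation=cv2.INTER_CUBIC);B=cv2.resize(g(b),None,fx=8,fy=8,interpolation=cv2.INTER_CUBIC)
        U,V=int(u*8),int(v*8);w,h=hw[0]*8,hw[1]*8
        T=A[V-h:V+h,U-w:U+w];r=cv2.matchTemplate(B,T,cv2.TM_CCOEFF_NORMED)
        for mm in np.arange(20,33,.25):
            q=proj(a,P+d*mm/1e3);x=int(round(U-w+(q[0]-u)*8));y=int(round(V-h+(q[1]-v)*8))
            best.append((r[y-4:y+5,x-4:x+5].max() if 0 else r[y,x],mm))
        print(n,nm,max(best), [round(float(s),3) for s,m in best if m in(25,26,27,28,29)])
E
```

```text
scene pad (np.float32(0.9821982), np.float64(27.25)) [0.961, 0.975, 0.982, 0.981, 0.969]
scene bar (np.float32(0.9913656), np.float64(29.25)) [0.916, 0.939, 0.964, 0.985, 0.99]
scene plate (np.float32(0.6313896), np.float64(31.75)) [0.488, 0.543, 0.566, 0.597, 0.613]
top pad (np.float32(0.9872185), np.float64(27.5)) [0.919, 0.963, 0.986, 0.981, 0.95]
top bar (np.float32(0.77174187), np.float64(29.0)) [0.283, 0.44, 0.601, 0.694, 0.772]
top plate (np.float32(0.1780279), np.float64(32.75)) [0.007, 0.026, 0.055, 0.084, 0.112]
```

Tracking the pad (27.4 mm) and the bar (29 mm) gives about 28 mm of net travel. So the slide started fully out and is now on the first pin (0.028). I'll push another 37 mm or so past contact, to about 0.065.

```bash
python3 -m inch '[{"tx":5,"ty":0,"tz":0,"ax":0,"ay":0,"az":0,"claw":-1},{"tx":5,"ty":0,"tz":0,"ax":0,"ay":0,"az":0,"claw":-1},{"tx":3,"ty":0,"tz":0,"ax":0,"ay":0,"az":0,"claw":-1},{"tx":4,"ty":0,"tz":0,"ax":0,"ay":0,"az":0,"claw":-1},{"tx":4,"ty":0,"tz":0,"ax":0,"ay":0,"az":0,"claw":-1},{"tx":4,"ty":0,"tz":0,"ax":0,"ay":0,"az":0,"claw":-1},{"tx":4,"ty":0,"tz":0,"ax":0,"ay":0,"az":0,"claw":-1},{"tx":4,"ty":0,"tz":0,"ax":0,"ay":0,"az":0,"claw":-1}]'
python3 -m inch '[{"tx":4,"ty":0,"tz":0,"ax":0,"ay":0,"az":0,"claw":-1},{"tx":4,"ty":0,"tz":0,"ax":0,"ay":0,"az":0,"claw":-1},{"tx":4,"ty":0,"tz":0,"ax":0,"ay":0,"az":0,"claw":-1},{"tx":4,"ty":0,"tz":0,"ax":0,"ay":0,"az":0,"claw":-1},{"tx":3,"ty":0,"tz":0,"ax":0,"ay":0,"az":0,"claw":-1},{"tx":0,"ty":0,"tz":0,"ax":0,"ay":0,"az":0,"claw":-1},{"tx":0,"ty":0,"tz":0,"ax":0,"ay":0,"az":0,"claw":-1},{"tx":0,"ty":0,"tz":0,"ax":0,"ay":0,"az":0,"claw":-1}]'
sed -i 's/v-60:v+20/v-80:v+20/; s/(60-12)/(80-12)/' m.py; python3 m.py
```

```text
t: 8.5
tcp_pos: [0.5609, 0.1851, 0.0674]
eef_rot: [[0.999, 0.034, -0.004], [0.034, -0.999, -0.001], [-0.004, 0.0, -1.0]]
ft_force: [-11.6, -0.9, 7.0]
grip_width: 0.0007
grasp_force: 5.9
t: 9.3
tcp_pos: [0.58, 0.1859, 0.0674]
eef_rot: [[0.999, 0.034, -0.003], [0.034, -0.999, -0.0], [-0.003, 0.0, -1.0]]
ft_force: [-10.5, -0.1, 6.5]
grip_width: 0.0004
grasp_force: 5.4
pushed score 0.9724398851394653 px -12.926514 travel mm 35.459837531866526
now score 0.9652469754219055 px -23.28172 travel mm 63.866097350445706
```

Slide travel is about 64 mm, which is inside the window. Now I'll let it back gently, retreat and check.

```bash
python3 -m inch '[{"tx":-3,"ty":0,"tz":0,"ax":0,"ay":0,"az":0,"claw":-1},{"tx":-3,"ty":0,"tz":0,"ax":0,"ay":0,"az":0,"claw":-1},{"tx":-3,"ty":0,"tz":0,"ax":0,"ay":0,"az":0,"claw":-1},{"tx":-3,"ty":0,"tz":0,"ax":0,"ay":0,"az":0,"claw":-1},{"tx":-3,"ty":0,"tz":0,"ax":0,"ay":0,"az":0,"claw":-1},{"tx":-5,"ty":0,"tz":0,"ax":0,"ay":0,"az":0,"claw":-1},{"tx":-20,"ty":0,"tz":0,"ax":0,"ay":0,"az":0,"claw":-1},{"tx":-30,"ty":0,"tz":0,"ax":0,"ay":0,"az":0,"claw":-1}]'
python3 -m inch '[{"tx":-30,"ty":0,"tz":0,"ax":0,"ay":0,"az":0,"claw":-1},{"tx":-30,"ty":0,"tz":0,"ax":0,"ay":0,"az":0,"claw":-1},{"tx":0,"ty":0,"tz":-25,"ax":0,"ay":0,"az":0,"claw":-1},{"tx":0,"ty":0,"tz":-25,"ax":0,"ay":0,"az":0,"claw":-1},{"tx":0,"ty":0,"tz":-25,"ax":0,"ay":0,"az":0,"claw":-1},{"tx":0,"ty":0,"tz":0,"ax":0,"ay":0,"az":0,"claw":-1},{"tx":0,"ty":0,"tz":0,"ax":0,"ay":0,"az":0,"claw":-1},{"tx":0,"ty":0,"tz":0,"ax":0,"ay":0,"az":0,"claw":-1}]'
python3 m.py; python3 - <<'E'
from bench import vision
import pickle,cv2,numpy as np
s=vision.read_camera("scene");t=pickle.load(open("t3.pkl","rb"))
a=cv2.resize(t["image"][70:225,150:225,::-1],None,fx=3.8,fy=3.8,interpolation=3)
b=cv2.resize(s["image"][195:320,220:340,::-1],None,fx=4,fy=4,interpolation=3)
im=np.zeros((600,800,3),np.uint8);im[:a.shape[0],:a.shape[1]]=a;im[:b.shape[0],300:300+b.shape[1]]=b
cv2.imwrite("pics/c4.png",cv2.convertScaleAbs(im,alpha=1.6))
E
```

```text
t: 10.15
tcp_pos: [0.5109, 0.1832, 0.0672]
eef_rot: [[0.999, 0.033, 0.0], [0.033, -0.999, 0.0], [0.0, -0.0, -1.0]]
ft_force: [0.3, 0.3, 0.1]
grip_width: 0.0002
grasp_force: 0.0
t: 10.95
tcp_pos: [0.4506, 0.1812, 0.1415]
eef_rot: [[0.999, 0.034, -0.001], [0.034, -0.999, -0.0], [-0.001, 0.0, -1.0]]
ft_force: [0.1, 0.2, -0.3]
grip_width: 0.0005
grasp_force: 0.0
pushed score 0.9724398851394653 px -12.926514 travel mm 35.459837531866526
now score 0.9690976142883301 px -18.90561 travel mm 51.86161135464186
```

View pics/c4.png

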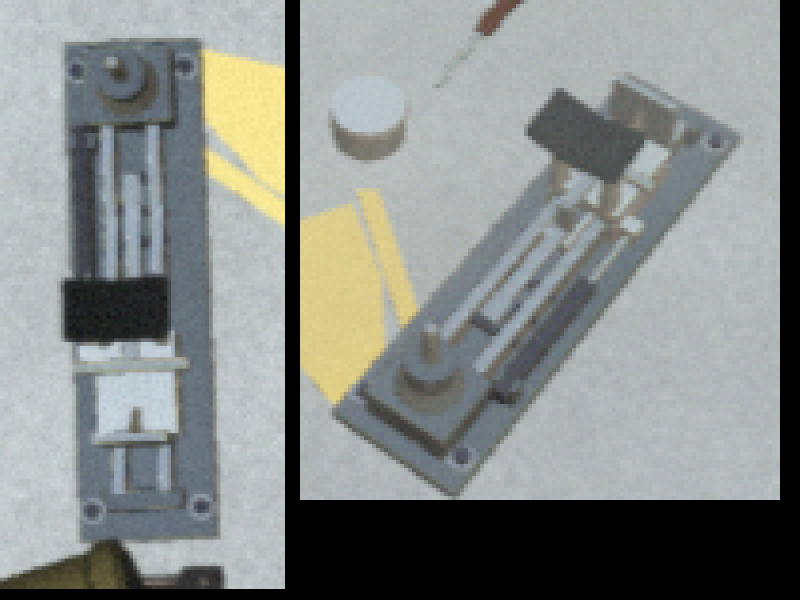

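The top view shows the slide sprung back from about 64 mm to about 52 mm of measured travel. At the tracker's 2% under-read that is 0.053, the middle pin. The bench items in the picture look unmoved and the gripper is clear.

```bash
python3 -c "
from bench import robot;print(robot.close_job())"
```

```text
the job is handed in; nothing more can be done
None
```

I pushed the slide in by its thumb plate and let go. By camera tracking it rests at about 0.052 m, which fits the middle pin (0.053), and I handed the job in at about 11 s; the hand-in gave no verdict. I let go once on the way, on the first pin, to check where the slide had started.

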